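# Widen the green pan-lid rack by one hole

### The job

Widen the pan-lid rack that has the green slide by one setting: press its orange spring pin flush, pull the slide outwards (towards its own wire hoop) past the pin, and let the pin pop up again in the very next hole, then let go. Leave the rack with the white slide at its setting.

Things in the scene. Friction and masses are not known exactly. Their poses are not given: they have to be found in the camera images.
- green_tab (a point): Top centre of the green finger tab on the slide: a block 12 mm thick along y, 30 across x, 34 tall above the slide's flat top, which lies 60 mm above the counter. z up, +y outwards along the slide, towards its own wire hoop. At start the pin's centre is 14 mm from the tab's centre on the +y side; the next hole is 56 mm on the -y side. Keep the white rack, alike, 0.15 m or more away, clear.
- green_slide (a joint): Green channel, 40 mm wide, 283 long, on a rack fixed to the counter. m, grows outwards: 0 = pin in first hole (start), 0.070 next hole, 0.140 third; 1 mm play. Rubs with 2 N; locked while the pin is up. With the pin flush, some 10 N of pull lets the hole's edge push the domed pin under; it rides beneath until the next hole, pops up and stops the slide: pull a few mm over.
- green_pin (a joint): How far the orange pin is pressed, m: 0 up (8 mm above the slide's top), 0.008 flush, stop 0.013. Domed, 14 mm across, in a 16 mm square hole; stays with the rack. Spring 3 to 5 N. Fingers straddling the tab along y, open 18 to 22 mm, press it with one fingertip on coming down to the slide's top, then can close on the tab and pull.
- white_slide (a joint): Slide of the other rack, of the same make but white, with an orange pin too: m, 0 = in its first hole (start), where it is to stay. On each rack a pan lid stands between two fixed wire hoops at the end away from the slide's hoop, 0.21 m on the -y side of the tab, up to 0.17 m above the counter; a slide's own hoop stands 0.12 m on the +y side, 0.11 m tall.

How it is judged:
By the outcome, as a careful person would: the job done as asked, in the order asked, and still so for the second after the job is handed in, with the robot touching nothing.
It also fails if it takes over 38 s, if anything falls off the work surface, if the arm or the gripper's body presses on something with over 40 N, if the wrist force passes 120 N, or if a joint passes its speed limit or range.

### The arm

A 6-joint arm with a two-finger parallel gripper is mounted at the origin on the work surface. World frame = base frame: x ahead of the robot, y to its left, z up, the work surface at z = 0. Lengths are in m, angles in degrees, forces in N, time in s.
With the tool pointing down it reaches from about 0.4 to 0.825 m from the base axis. Payload 7 kg.
Tool frame: the origin (TCP) lies midway between the tips of the shut fingers; the grasp point (between the pads) lies 19 mm behind it (ctrl.hold_point_z is the distance from the TCP to the grasp point, in m); z points along the fingers, x is the direction in which the jaws open and shut, and the axes are right-handed (so a half turn about z gives the same grasp; the last joint's range is limited). The gripper opens to 88 mm and grips with 3 to 60 N. Pads are 19 mm wide; open, the fingers measure 130 mm over their backs; the gripper's body (78 mm by 193 mm) begins 47 mm behind the grasp point.
Start: joints at [81.996, 20.546, 0.682, 0, -70.136, -16.507], TCP at [0.28, 0.614, 0.227] pointing down, gripper open.
Joint ranges: [-176.03, 176.03], [-82.01, 121.73], [-58.28, 71.71], [-173.87, 95.51], [-174.79, -0.11], [-173.66, 173.66]. Speed limits (degrees/s): [136.94, 136.94, 172.46, 180, 180, 180].

### API

Orientations are given as [roll, pitch, yaw] about the fixed x, y, z axes, in that order (R = Rz(yaw) Ry(pitch) Rx(roll)).
In Python, from plant import ctrl gives the robot as it stands.
- The arm moves only by the tool apply_moves, never from a script. Its argument "motion" is a list of rows, each a list of 2 entries, a list of its own where there are three numbers: the shift along the world's x, y, z in cm, then the turn about the world's z in degrees. In form: [[[tx, ty, tz], roll], ...]. A call has 1 to 10 rows; each row is the pose to reach, as a shift and turn from the pose commanded when the call began; what a row does not reach only later rows make up. A row lasts 1/10 s, in which the tool goes at most 50 mm and 8.59 degrees, less where a joint would pass 70% of its speed; a pose out of reach is approached as far as the arm can. A call with a gripper value outside its range is refused whole. "hand" is the finger opening in cm, from 0 to 8.76, set as the call begins (left out, the last holds). The fingers move at their own pace and stop on an object; the grip force is fixed at half the most. Time passes only in rows, so rows that repeat a pose let the fingers close. It gives the time, the measured TCP pose, the force and the opening at its end, in the units of the state.
- ctrl.get_obs(): the state, without advancing time (a new reading comes with each control period).
- ctrl.snapshot(name): name is "scene" or "top" or "wrist"; returns (picture, depth): 480x640x3 uint8, blue, green, red; 480x640 float32, m along the optical axis (not along the pixel's ray), 0 where there is no reading.
- ctrl.camera_model(name): a dict with "fx", "fy", "cx", "cy" (pixels), "cam_to_world" (4x4, takes a point from camera to world coordinates); the wrist camera has in their place "tool_from_camera" (4x4, takes a point from camera to tool coordinates, whose origin is the TCP and whose axes are the tool frame's). Camera axes: x right, y down, z forward; pixel columns grow to the right and rows downward; lengths in m; the calibration is good to about 2 mm. A picture is of the moment at which its call begins: read the wrist's pose just before it. camera_model takes no time and is no camera call.
- ctrl.close_job(): hands the job in, once; it reports no verdict.
The state is a dict: "clock": time; "joint_pos": joint angles; "qvel": joint speeds; "tau": joint torques, N m; "tool_pos": TCP position; "orientation": TCP orientation; "force": force on the tool from outside, world axes, zero at the start; "moment": the same for the moment, N m; "opening": finger opening in m.
Only numpy, scipy, OpenCV 4.12 (cv2) and the standard library are available. Lean on these libraries where they do the work, as an engineer would, in place of code of your own. Each camera call takes 0.05 s, during which the arm holds its last target.

## Working session

There is one attempt and no reset: what is moved stays moved. The work goes in short steps, Python scripts to look and compute and a tool call to move; the robot and the scene stay as the last step left them, time stands still between calls to the robot, and variables do not carry over. Pictures are saved under pics/ and viewed, and the job is handed in when it is done.

Besides the shell and the picture viewer there is one more tool, called after "Emit:" as name([rows], argument=value, ...), one row to a line, values as JSON. apply_moves: Moves the arm, as the interface text tells. Its arguments: {"type":"object","properties":{"motion":{"type":"array"},"hand":{"type":"number"}},"required":["motion"]}

```bash
mkdir -p pics
cat > h.py <<'E'
from plant import ctrl
import numpy as np, cv2
from scipy.spatial.transform import Rotation as R
def pts(name):
    o=ctrl.get_obs()
    im,d=ctrl.snapshot(name); m=ctrl.camera_model(name)
    if name=='wrist':
        T=np.eye(4);T[:3,:3]=R.from_euler('xyz',o['orientation'],degrees=True).as_matrix();T[:3,3]=o['tool_pos']
        C=T@np.array(m['tool_from_camera'])
    else: C=np.array(m['cam_to_world'])
    v,u=np.mgrid[0:480,0:640]
    P=np.stack([(u-m['cx'])/m['fx']*d,(v-m['cy'])/m['fy']*d,d],-1)
    W=P@C[:3,:3].T+C[:3,3]; W[d==0]=np.nan
    return im,d,W,C,m
E
python3 - <<'E'
from h import *
print(ctrl.get_obs())
for n in ['scene','top','wrist']:
    im,d,W,C,m=pts(n); cv2.imwrite(f'pics/{n}0.png',im); np.savez(f'{n}0.npz',im=im,W=W,C=C,d=d,k=[m['fx'],m['fy'],m['cx'],m['cy']])
E
```

```text
{'clock': 0.0, 'joint_pos': array([ 8.19952375e+01,  2.05913346e+01,  6.34263785e-01, -1.99676064e-02,
       -7.01364401e+01, -1.65060017e+01]), 'qvel': array([ 0.01532408, -0.01829986, -0.05806226, -0.06346034,  0.12158025,
        0.01857613]), 'tau': array([ 2.62803725e-03, -5.82729685e+01,  2.93050289e+01,  6.99738890e+00,
        6.93943395e-03, -1.58527764e-04]), 'tool_pos': array([0.2798654 , 0.61371006, 0.22562803]), 'orientation': array([-1.79991427e+02, -9.49908264e-02, -1.14517571e+02]), 'force': array([-0.18774017,  0.08653039, -0.59345735]), 'moment': array([-0.03479647,  0.01249783, -0.04563438]), 'opening': 0.08740161805999253}
```

View pics/top0.png

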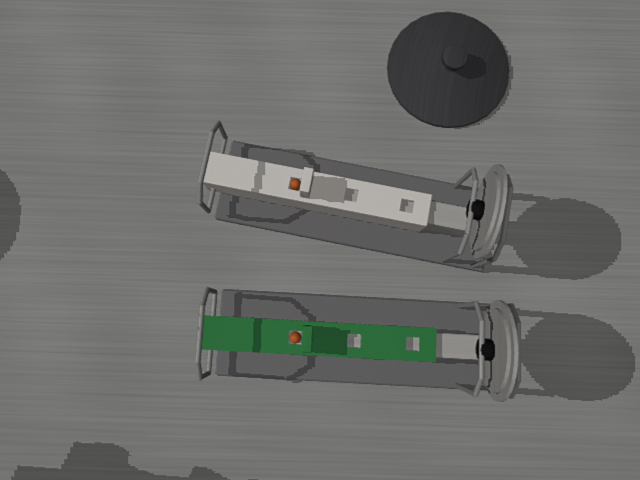

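View pics/scene0.png

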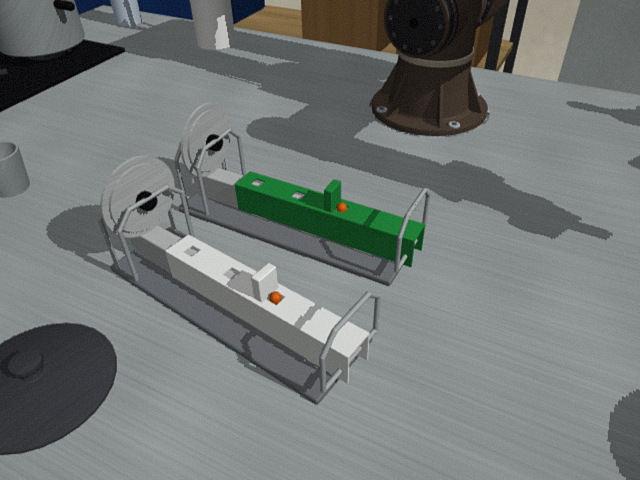

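View pics/wrist0.png

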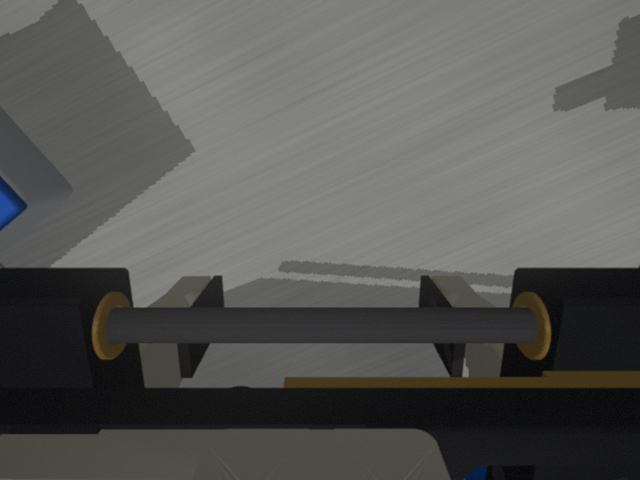

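The top view shows the green slide lying along pixels (202..436, 316..362). Its orange pin is at (295,338), the tab at about (307,338), its own hoop at left (205,335) and the lid at right (505,350). The white rack is above it in the picture, with its pin at (295,184). Next I'll measure positions.

Run:
```python
from h import *
for n in ['top','scene']:
    z=np.load(n+'0.npz'); im,W,C,k=z['im'],z['W'],z['C'],z['k']
    print(n,'cam',C[:3,3].round(3))
    hsv=cv2.cvtColor(im,cv2.COLOR_BGR2HSV)
    g=cv2.inRange(hsv,(50,120,30),(75,255,255))>0
    w=W[g]; w=w[~np.isnan(w[:,0])]
    print('green n',len(w),'z hist',np.histogram(w[:,2],bins=np.arange(0.02,0.12,0.005)))
    top=w[abs(w[:,2]-0.06)<.004]
    r=cv2.minAreaRect((top[:,:2]*1000).astype(np.float32)); print('slide top rect mm',r, cv2.boxPoints(r).round(1).tolist())
    t=w[w[:,2]>0.09]; 
    if len(t)>3: print('tabtop',len(t),t.mean(0).round(4),cv2.minAreaRect((t[:,:2]*1000).astype(np.float32)))
    t=w[w[:,2]>0.07]
    if len(t)>3: print('tab all',len(t),t.mean(0).round(4),t.min(0),t.max(0))
    o=cv2.inRange(hsv,(3,150,80),(18,255,255))
    nn,l,s,c=cv2.connectedComponentsWithStats(o)
    for i in range(1,nn):
        if s[i,4]>20:
            u,v=c[i]; ray=C[:3,:3]@np.array([(u-k[2])/k[0],(v-k[3])/k[1],1]); 
            print('pin px',c[i].round(1),s[i,4],'onplane .064',(C[:3,3]+ray*((.064-C[2,3])/ray[2])).round(4), 'depth',np.nanmedian(W[l==i],axis=0).round(4))
z=np.load('top0.npz')
im=z['im'][280:400,190:530]; cv2.imwrite('pics/topc.png',cv2.resize(im,None,fx=2.3,fy=2.3,interpolation=2))
```

```text
top cam [0.483 0.005 0.728]
green n 7168 z hist (array([   0,    0,    0,    0,    0,    0,    0, 2146, 4741,    1,    2,
          0,    1,    2,  180,   95,    0,    0,    0]), array([0.02 , 0.025, 0.03 , 0.035, 0.04 , 0.045, 0.05 , 0.055, 0.06 ,
       0.065, 0.07 , 0.075, 0.08 , 0.085, 0.09 , 0.095, 0.1  , 0.105,
       0.11 , 0.115]))
slide top rect mm ((460.6618957519531, -7.6780242919921875), (278.1345520019531, 39.648197174072266), 88.4170913696289) [[437.0, -146.10000610351562], [476.6000061035156, -147.1999969482422], [484.29998779296875, 130.8000030517578], [444.70001220703125, 131.89999389648438]]
tabtop 275 [0.461  0.0069 0.0945] ((461.16851806640625, 6.996912956237793), (11.753320693969727, 30.003223419189453), 88.6771011352539)
tab all 280 [0.4613 0.0069 0.0942] [0.4461667  0.00097115 0.07063834] [0.4762502  0.01304581 0.09746406]
pin px [294.9 183.6] 80 onplane .064 [0.6479 0.0268 0.064 ] depth [0.647  0.0266 0.067 ]
pin px [294.7 337.1] 90 onplane .064 [0.4615 0.0211 0.064 ] depth [0.4617 0.0208 0.0668]
scene cam [0.989 0.27  0.498]
green n 7566 z hist (array([ 440, 
[... 292 characters left out ...]
ct mm ((460.63824462890625, -6.4693450927734375), (283.32305908203125, 42.486961364746094), 88.29767608642578) [[435.20001220703125, -147.39999389648438], [477.70001220703125, -148.6999969482422], [486.1000061035156, 134.5], [443.6000061035156, 135.8000030517578]]
tabtop 147 [0.463  0.0076 0.0942] ((461.57281494140625, 6.681363105773926), (11.706208229064941, 29.008955001831055), 88.41613006591797)
tab all 349 [0.4654 0.0084 0.086 ] [ 4.46244148e-01 -9.27402840e-05  7.00326855e-02] [0.47649025 0.01318623 0.09688226]
pin px [341.5 207.1] 74 onplane .064 [0.4622 0.0212 0.064 ] depth [0.4641 0.022  0.0651]
pin px [275.1 297.3] 110 onplane .064 [0.6497 0.0271 0.064 ] depth [0.6505 0.0278 0.0652]
```

View pics/topc.png

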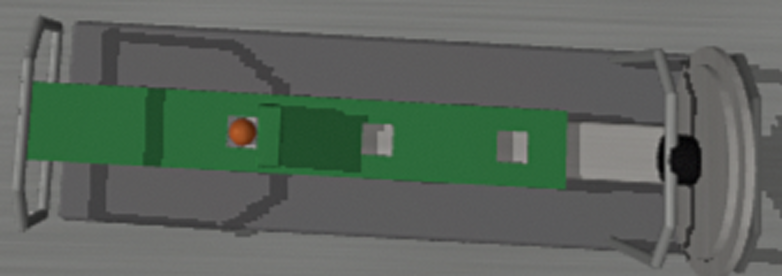

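Emit:
apply_moves([
  [[0.6,-2,0],1],
  [[1.8,-6,0],3],
  [[3,-10,0],5],
  [[4.2,-14,0],7],
  [[5.4,-18,0],9],
  [[6.6,-22,0],11],
  [[7.8,-26,0],13],
  [[9,-30,0],15],
  [[10.2,-34,0],17],
  [[11.4,-38,0],19],
], hand=2.0)

```text
clock: 1.15
tool_pos: [0.3941, 0.2324, 0.2266]
orientation: [-180.0, 0.0, -95.4]
force: [1.3, -0.1, 0.5]
opening: 0.0206
```

Emit:
apply_moves([
  [[1.2,-4,0],1],
  [[2.4,-8,0],2],
  [[3.6,-12,0],3],
  [[4.8,-16,0],3.5],
  [[5.8,-19.5,0],3.9],
  [[6.4,-21.6,0],3.9],
  [[6.7,-22.6,0],3.9],
  [[6.7,-22.7,0],3.9],
  [[6.7,-22.7,0],3.9],
  [[6.7,-22.7,0],3.9],
])

```text
clock: 2.15
tool_pos: [0.4609, 0.0079, 0.2266]
orientation: [-180.0, 0.0, -91.6]
force: [-0.2, 0.4, -0.0]
opening: 0.02
```

Run:
```python
from h import *
o=ctrl.get_obs(); print({k:np.round(o[k],4) for k in ['clock','joint_pos','tool_pos','orientation','force','opening']})
im,d,W,C,m=pts('wrist'); cv2.imwrite('pics/w1.png',im)
hsv=cv2.cvtColor(im,cv2.COLOR_BGR2HSV)
g=cv2.inRange(hsv,(50,120,30),(75,255,255))>0
w=W[g]; w=w[~np.isnan(w[:,0])]
t=w[(w[:,2]>0.089)&(w[:,2]<.1)]
if len(t)>9: print('tabtop',len(t),t.mean(0).round(4),cv2.minAreaRect((t[:,:2]*1000).astype(np.float32)))
s=w[abs(w[:,2]-.06)<.004]; print(len(s), np.median(s[:,2]) if len(s) else '')
if len(s): print(cv2.minAreaRect((s[:,:2]*1000).astype(np.float32)))
```

```text
{'clock': np.float64(2.15), 'joint_pos': array([ 2.55634e+01, -9.99000e-02, -2.50787e+01, -6.60000e-03,
       -6.50146e+01,  6.28812e+01]), 'tool_pos': array([0.4609, 0.0079, 0.2266]), 'orientation': array([-1.799968e+02,  8.400000e-03, -9.155820e+01]), 'force': array([-0.2362,  0.3541, -0.0401]), 'opening': np.float64(0.02)}
tabtop 533 [0.4602 0.0087 0.0946] ((459.9764709472656, 8.954795837402344), (11.138629913330078, 29.454627990722656), 88.6081314086914)
12832 0.060699951182410256
((459.1950988769531, -4.31781005859375), (282.8515319824219, 40.42820739746094), 88.42453002929688)
```

View pics/w1.png

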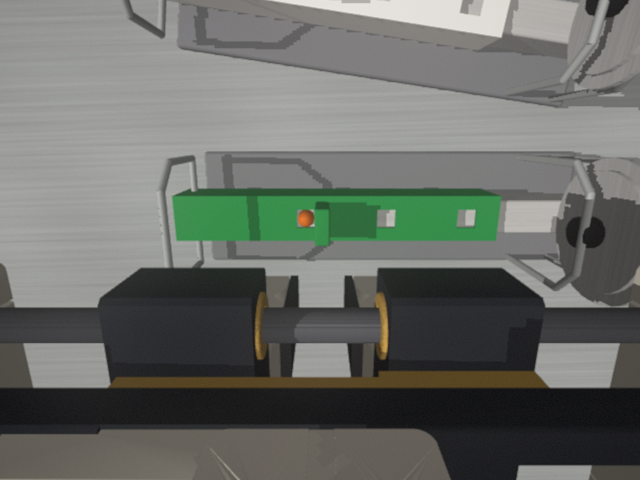

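The wrist view shows the tab at (322,222) and the pin at (305,218), with the jaws straddling them along the same axis. The top and wrist cameras put the tab's y at 7.0 and 8.8 mm, and the TCP sits between at 7.9. I'll descend to just above the tab and check.

Emit:
apply_moves([
  [[0,0,-1],0],
  [[0,0,-3.5],0],
  [[0,0,-6.5],0],
  [[0,0,-9],0],
  [[0,0,-11],0],
  [[0,0,-12],0],
  [[0,0,-12.4],0],
  [[0,0,-12.4],0],
])

```text
clock: 3.0
tool_pos: [0.4611, 0.0073, 0.1025]
orientation: [180.0, -0.0, -91.6]
force: [-0.0, 0.6, 0.4]
opening: 0.02
```

Run:
```python
from h import *
for n in ['scene','wrist']:
    im,d=ctrl.snapshot(n)
    if n=='scene': im=cv2.resize(im[120:300,220:460],None,fx=3,fy=3,interpolation=2)
    cv2.imwrite(f'pics/{n}2.png',im)
```

```text
(no output)
```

View pics/scene2.png

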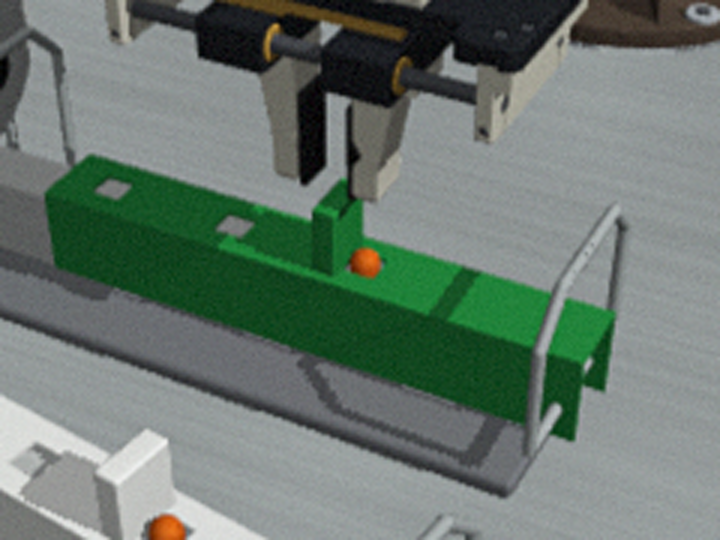

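View pics/wrist2.png

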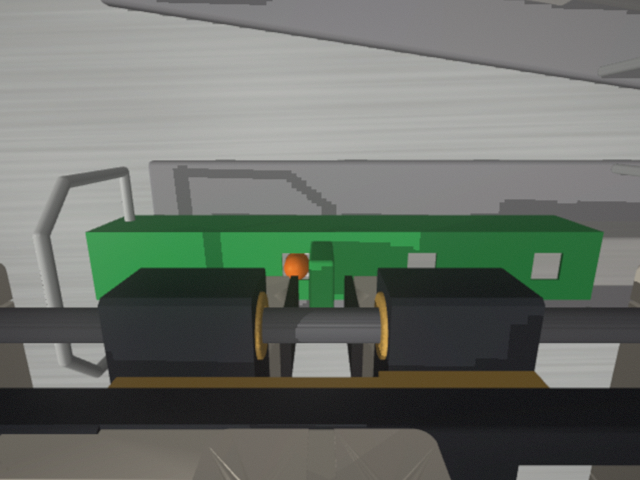

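The scene view shows the fingertips just above the tab at (340,190). In the wrist view the tab, centred at column 321, lies midway between the pads at columns 298 and 345. I'll descend onto the pin.

Emit:
apply_moves([
  [[0,0,-0.7],0],
  [[0,0,-1.6],0],
  [[0,0,-2.4],0],
  [[0,0,-3],0],
  [[0,0,-3.4],0],
  [[0,0,-3.7],0],
  [[0,0,-3.9],0],
  [[0,0,-4.0],0],
  [[0,0,-4.0],0],
])

```text
clock: 4.0
tool_pos: [0.4609, 0.007, 0.0626]
orientation: [180.0, -0.0, -91.6]
force: [-2.1, -0.9, 4.2]
opening: 0.0202
```

Emit:
apply_moves([
  [[0,0,-0.05],0],
  [[0,0,-0.1],0],
  [[0,0,-0.15],0],
  [[0,0,-0.2],0],
  [[0,0,-0.2],0],
])

```text
clock: 4.5
tool_pos: [0.4609, 0.0071, 0.0605]
orientation: [180.0, -0.0, -91.6]
force: [-3.2, -0.8, 5.1]
opening: 0.0198
```

Emit:
apply_moves([
  [[0,0,-0.05],0],
  [[0,0,-0.05],0],
])

```text
clock: 4.7
tool_pos: [0.4609, 0.0071, 0.0603]
orientation: [180.0, -0.0, -91.6]
force: [-5.3, -1.2, 8.3]
opening: 0.0198
```

Contact with the slide's top is clear: the force rose from 5 to 8 N as the descent stopped. The pin is flush, so I'll close on the tab.

Emit:
apply_moves([
  [[0,0,0],0],
  [[0,0,0],0],
  [[0,0,0],0],
  [[0,0,0],0],
  [[0,0,0],0],
], hand=0.6)

```text
clock: 5.2
tool_pos: [0.4621, 0.0078, 0.0604]
orientation: [-179.9, 0.1, -91.6]
force: [1.1, 5.0, 5.7]
opening: 0.0119
```

Run:
```python
from h import *
o=ctrl.get_obs(); print(o['tool_pos'],o['force'],o['opening'])
im,d=ctrl.snapshot('scene')
cv2.imwrite('pics/s3.png',cv2.resize(im[120:300,220:460],None,fx=3,fy=3,interpolation=2))
```

```text
[0.46212878 0.00779218 0.06043367] [1.0525512  5.00413486 5.7385536 ] 0.011850131300307947
```

View pics/s3.png

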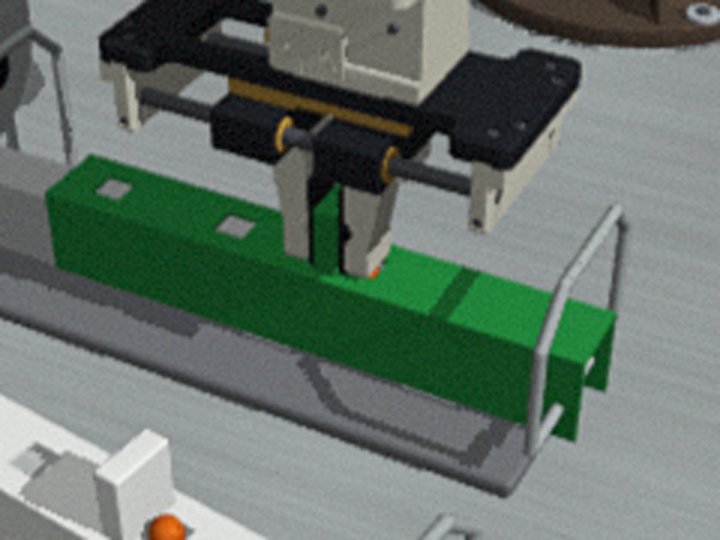

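The scene view shows both pads closed on the tab at (330,240), with the pin's orange just peeking out under the +y fingertip at (375,272). I'll start the pull.

Emit:
apply_moves([
  [[0.01,0.3,0],0],
  [[0.02,0.7,0],0],
  [[0.03,1.1,0],0],
  [[0.04,1.5,0],0],
  [[0.05,1.9,0],0],
  [[0.05,1.9,0],0],
])

```text
clock: 5.85
tool_pos: [0.4626, 0.0264, 0.0604]
orientation: [-179.9, 0.0, -91.6]
force: [2.5, -0.1, 5.8]
opening: 0.012
```

Run:
```python
from h import *
im,d=ctrl.snapshot('scene')
cv2.imwrite('pics/s4.png',cv2.resize(im[120:300,220:460],None,fx=3,fy=3,interpolation=2))
```

```text
(no output)
```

View pics/s4.png

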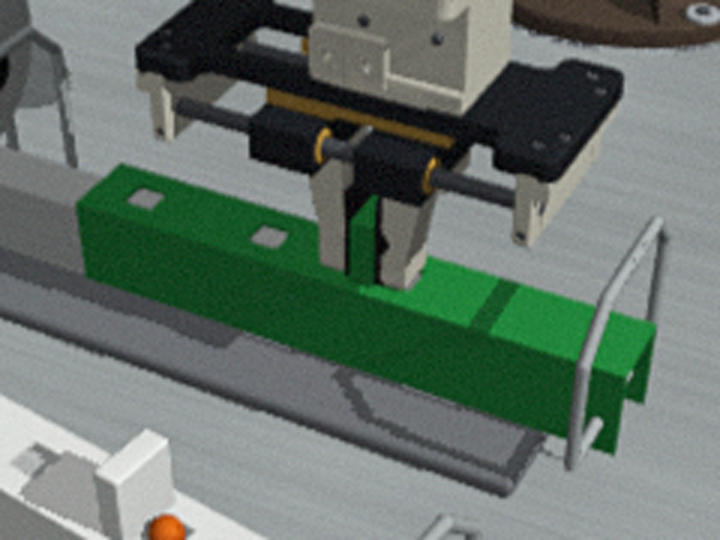

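The slide has moved about 19 mm with the pin beneath it, and its edge and hoop have shifted in the view. I'll continue, slowing near the hole.

Emit:
apply_moves([
  [[0.02,0.5,0],0],
  [[0.03,1.1,0],0],
  [[0.05,1.8,0],0],
  [[0.07,2.5,0],0],
  [[0.09,3.2,0],0],
  [[0.11,3.8,0],0],
  [[0.12,4.2,0],0],
  [[0.13,4.5,0],0],
  [[0.13,4.7,0],0],
  [[0.13,4.8,0],0],
])

```text
clock: 6.9
tool_pos: [0.4638, 0.0747, 0.0604]
orientation: [-179.9, 0.0, -91.6]
force: [5.2, -0.4, 4.1]
opening: 0.0113
```

Emit:
apply_moves([
  [[0,0.1,0],0],
  [[0,0.2,0],0],
  [[0,0.3,0],0],
  [[0,0.4,0],0],
  [[0,0.4,0],0],
])

```text
clock: 7.4
tool_pos: [0.4639, 0.0784, 0.0604]
orientation: [-179.9, 0.0, -91.6]
force: [6.9, -0.9, 2.7]
opening: 0.0117
```

Run:
```python
from h import *
im,d=ctrl.snapshot('scene')
cv2.imwrite('pics/s5.png',cv2.resize(im[120:300,220:460],None,fx=3,fy=3,interpolation=2))
```

```text
(no output)
```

View pics/s5.png

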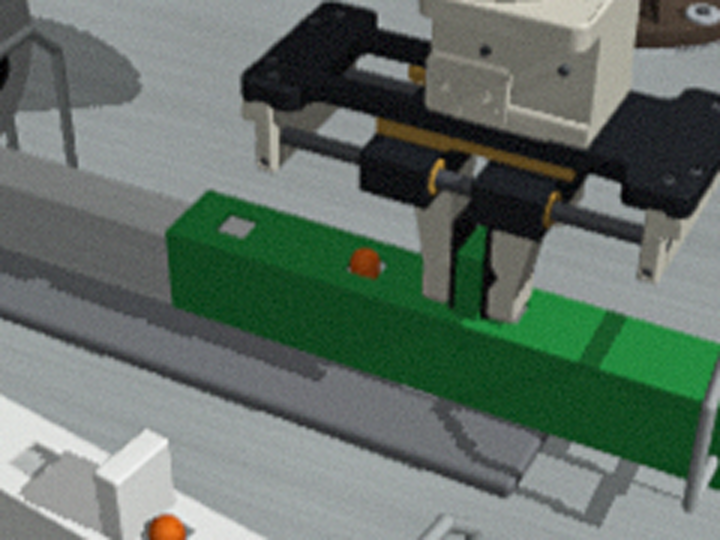

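The pin stands up in the second hole at (365,262). I'll pull a few millimetres more to feel the stop.

Emit:
apply_moves([
  [[0,0.1,0],0],
  [[0,0.2,0],0],
  [[0,0.2,0],0],
])

```text
clock: 7.75
tool_pos: [0.4639, 0.0791, 0.0604]
orientation: [-179.9, -0.1, -91.6]
force: [10.4, -10.8, 3.6]
opening: 0.0117
```

The stop is firm: 10.8 N of pull with no further travel. I'll ease off, open and retreat straight up.

Emit:
apply_moves([
  [[0,-0.1,0],0],
  [[0,-0.15,0],0],
  [[0,-0.15,0],0],
])

```text
clock: 8.05
tool_pos: [0.464, 0.0786, 0.0604]
orientation: [-179.9, 0.0, -91.6]
force: [8.2, -2.5, 3.5]
opening: 0.0118
```

Emit:
apply_moves([
  [[0,0,0],0],
  [[0,0,0],0],
  [[0,0,0.05],0],
  [[0,0,0.1],0],
  [[0,0,0.2],0],
  [[0,0,0.2],0],
], hand=2.2)

```text
clock: 8.65
tool_pos: [0.4619, 0.0781, 0.0616]
orientation: [179.9, -0.0, -91.6]
force: [0.7, 0.8, 1.0]
opening: 0.0222
```

Emit:
apply_moves([
  [[0,0,0.5],0],
  [[0,0,1.5],0],
  [[0,0,3],0],
  [[0,0,5],0],
  [[0,0,8],0],
  [[0,0,11],0],
  [[0,0,14],0],
  [[0,0,15],0],
  [[0,0,15],0],
])

```text
clock: 9.55
tool_pos: [0.4636, 0.079, 0.2142]
orientation: [-179.8, 0.1, -91.6]
force: [1.3, 0.4, 0.2]
opening: 0.0218
```

Emit:
apply_moves([
  [[0,2,0],0],
  [[0,6,0],0],
  [[0,10,0],0],
  [[0,14,0],0],
  [[0,18,0],0],
  [[0,20,0],0],
  [[0,20,0],0],
])

```text
clock: 10.25
tool_pos: [0.4623, 0.2804, 0.2104]
orientation: [179.9, -0.1, -91.5]
force: [-1.5, 0.3, 0.4]
opening: 0.0222
```

Run:
```python
from h import *
o=ctrl.get_obs(); print(o['clock'],o['tool_pos'],o['force'])
for n in ['scene','top']:
    im,d,W,C,k=pts(n); cv2.imwrite(f'pics/{n}9.png',im)
    hsv=cv2.cvtColor(im,cv2.COLOR_BGR2HSV)
    g=cv2.inRange(hsv,(50,120,30),(75,255,255))>0
    w=W[g]; t=w[(w[:,2]>.089)&(w[:,2]<.1)]; print(n,cv2.minAreaRect((t[:,:2]*1000).astype(np.float32)))
    nn,l,s,c=cv2.connectedComponentsWithStats(cv2.inRange(hsv,(3,150,80),(18,255,255)))
    for i in range(1,nn):
        if s[i,4]>20: print('pin',c[i].round(1),s[i,4],np.nanmedian(W[l==i],axis=0).round(4),np.nanmax(W[l==i][:,2]))
```

```text
10.25 [0.46227898 0.28039538 0.21041299] [-1.54898296  0.295171    0.39715789]
scene ((463.8582458496094, 75.72515106201172), (11.632037162780762, 29.03318977355957), 88.54280090332031)
pin [341.1 207. ] 69 [0.4638 0.0216 0.0653] 0.06961309950747802
pin [275.2 297.3] 109 [0.6509 0.028  0.0655] 0.06969341233379167
top ((463.2487487792969, 75.67840576171875), (11.852425575256348, 29.676454544067383), 87.84661102294922)
pin [294.8 183.6] 81 [0.6471 0.0266 0.0669] 0.07113176160153545
pin [294.9 337.2] 90 [0.4617 0.0207 0.0668] 0.07028385136244075
```

View pics/top9.png

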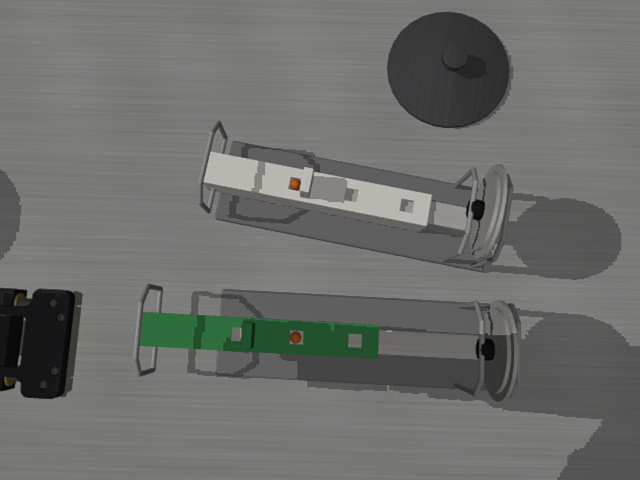

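View pics/scene9.png

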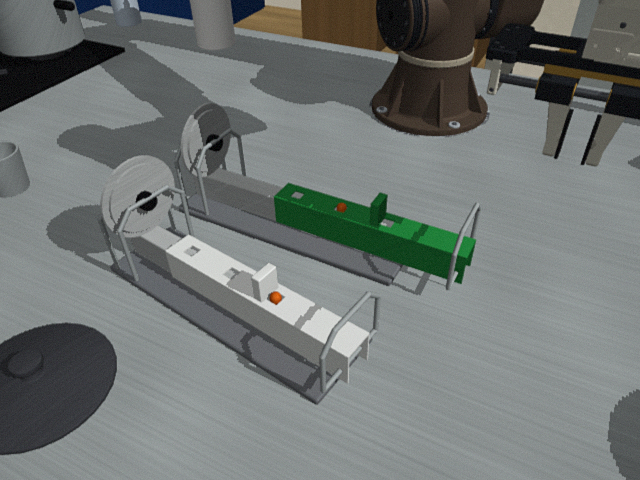

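The top view shows the green pin up in the second hole at (295,338), with the tab now at (248,333) and the first hole empty at (236,333). The white rack's pin at (295,184) and its tab haven't moved. In the scene view the arm is well clear.

```bash
python3 -c "
from plant import ctrl
print(ctrl.close_job())"
```

```text
the job is handed in; nothing more can be done
None
```

The green rack is one setting wider, with its pin standing up in the very next hole. I pressed the pin flush with one fingertip, closed on the tab and pulled the slide outwards until it stopped. Then I eased off, let go and moved the arm well clear. The job was handed in at about 10 s of the 38 s allowed.

**Last checks:**
- **Green slide:** the tab moved about 69 mm by both the top and scene cameras, which fits the 70 mm step given the 1 mm play and about 2 mm calibration error.
- **Green pin:** its top is at about 70 mm, as high as the white rack's untouched pin. The stop held against 10.8 N of pull.
- **White rack:** its pin position is unchanged, and its tab and slide look the same in the pictures.
- **Disagreement:** before the grasp, the top and wrist cameras differed by about 2 mm on the tab's position. I aimed between the two, and the grasp went on cleanly.
- **Sideways load:** a side force of up to 10 N along x built up during the pull. It went when I released.

No check failed.

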